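Make up two ornament kits for the painters

TASK

Make up two kits from the cream castings standing on the bench: in the three-compartment tray put the round plinth in the middle compartment and the robed figure and the urn in the two end compartments (either way round); in the two-compartment tray put the square plinth and the bird, one to a compartment. The castings are brittle, so set each one down gently, without dropping it, upright and flat on the compartment's floor. Leave the fir tree and the long bar plinth where they stand.

Things in the scene. Friction and masses are not known exactly. Their poses are not given: they have to be found in the camera images.
- long_tray: Blue plastic shallow kit tray with three equal compartments in a row. Fixed. Origin: centre of underside. 226 mm long (its y), 78 wide (its x), 12 high; walls, dividers and floor 4 mm thick: floor top 4 mm over the bench, compartments open-topped, 70 x 70 mm inside, 8 deep, centres at y = -74, 0 and +74 mm, x = 0. Its two ends are alike.
- short_tray: Blue plastic shallow kit tray with two equal compartments in a row. Fixed. Origin: centre of underside. 152 mm long (its y), 78 wide (its x), 12 high; walls, dividers and floor 4 mm thick: floor top 4 mm over the bench, compartments open-topped, 70 x 70 mm inside, 8 deep, centres at y = -37 and +37 mm, x = 0. Its two ends are alike.
- round_plinth: Plain cream cast resin, loose, upright; origin: centre of underside, z up. Round plinth: straight cylinder, 48 mm diameter, 41 mm high (a 32 mm disc stands 1 mm proud on top). About 85 g.
- square_plinth: Plain cream cast resin, loose, upright; origin: centre of underside, z up. Square plinth: block 46 x 46 mm, sides along its x and y, 40 mm high, with a raised 30 mm square on top. About 100 g.
- figure: Plain cream cast resin, loose, upright; origin: centre of underside, z up. Robed standing figure, 76 mm high: flared round foot 44 mm diameter narrowing to a straight round body 30 mm in diameter between 20 and 50 mm height, topped by a ball head 24 mm in diameter. About 70 g.
- urn: Plain cream cast resin, loose, upright; origin: centre of underside, z up. Round open urn, hollow, mouth up: 42 mm diameter, straight-sided above 10 mm, foot 38 mm, 52 mm high, wall 4 mm. About 60 g.
- bird: Plain cream cast resin, loose, upright; origin: centre of underside, z up. Small sitting bird, about 58 mm from beak to tail along its x (head and beak towards +x), 57 mm high; body a rounded block 46 mm long, 32 mm wide (along y) and 34 mm high, flat-sided between 9 and 25 mm height; head a 22 mm ball above it at x = +13 mm. About 60 g.
- tree: Plain cream cast resin, loose, upright; origin: centre of underside, z up. Tiered cone-shaped fir tree, 52 mm diameter at its widest, 68 mm high. Not part of either kit; it stays where it is.
- bar_plinth: Plain cream cast resin, loose, upright; origin: centre of underside, z up. Long bar-shaped plinth, 80 x 28 mm (x by y), 37 mm high. Not part of either kit; it stays where it is.
Not all that is in view belongs to the job. What is shaped like the figure but orange is not meant. What is shaped like the round_plinth but blue is not meant.

How it is judged:
By the outcome, as a careful person would: the job done as asked, in the order asked, and still so for the second after the job is handed in, with the robot touching nothing.
It also fails if it takes over 120 s, if anything falls off the work surface, if the arm or the gripper's body presses on something with over 40 N, if the wrist force passes 120 N, or if a joint passes its speed limit or range.

ROBOT

A 7-joint arm with a two-finger parallel gripper is mounted at the origin on the work surface. World frame = base frame: x ahead of the robot, y to its left, z up, the work surface at z = 0. Lengths are in m, angles in rad, forces in N, time in s.
With the tool pointing down it reaches from about 0.4 to 0.875 m from the base axis. Payload 19.3 kg.
Tool frame: the origin (TCP) lies midway between the tips of the shut fingers; the grasp point (between the pads) lies 19 mm behind it; z points along the fingers, y is the line along which they close (so a half turn about z gives the same grasp; the last joint's range is limited). The gripper opens to 85 mm and grips with 20 to 120 N. Pads are 22 mm wide; open, the fingers measure 114 mm over their backs; the gripper's body (76 mm by 85 mm) begins 54 mm behind the grasp point. The pads swing forward as they close: fully open they stand 13 mm farther back than shut.
Start: joints at [1.194, 0.521, -0.036, 1.599, 0.021, 1.021, -0.113], TCP at [0.189, -0.596, 0.211] pointing down, gripper open.
Joint ranges: [-2.91, 2.91], [-0.3, 2.13], [-1.5, 1.42], [0.17, 2.43], [-1.26, 4.41], [0.16, 1.93], [-2.52, 2.52]. Speed limits (rad/s): [1.89, 1.89, 2.39, 2.39, 3.01, 3.01, 3.01].

INTERFACE

Orientations are given as a unit quaternion [x, y, z, w].
In Python, from rig import env gives the robot as it stands.
- The arm moves only by the tool apply_moves, never from a script. Its argument "moves" is a list of rows, each a list of 7 numbers: the opening, from 0 (shut) to 1 (fully open), then the shift along the world's x, y, z in m, then the turn, a rotation vector about the world's x, y, z in rad. A call has 1 to 12 rows; each row shifts and turns the commanded pose from where the row before left it; what a row does not reach is not made up. A row lasts 1/8 s, in which the tool goes at most 62.5 mm and 10.7 degrees, less where a joint would pass 70% of its speed; a pose out of reach is approached as far as the arm can. A call is refused whole if a number of a shift passes 0.0625 or a number of a turn 0.188, either way. A call with a gripper value outside its range is refused whole. The fingers move at their own pace and stop on an object; "newtons" is the grip in N (left out, the last holds). Time passes only in rows, so rows that do not move let the fingers close. It gives the time, the measured TCP pose, the force, the opening and the grip force at its end, in the units of the state.
- env.get_obs(): the state, without advancing time (a new reading comes with each control period).
- env.capture(name): name is "side" or "top"; returns a dict with "image" (384x512x3 uint8, red, green, blue), "range_z" (384x512 float32, m along the optical axis (not along the pixel's ray), 0 where there is no reading), "mtx" (3x3 intrinsics, pixels), "pose" (4x4, takes a point from camera to world coordinates). Camera axes: x right, y up, looking along -z (the intrinsics and any distortion apply to the point x, -y, -z); pixel columns grow to the right and rows downward; lengths in m; the calibration is good to about 2 mm. A picture is of the moment at which its call begins.
- env.sign_off(): hands the job in; it is judged then, once.
The state is a dict: "clock": time; "joint_positions": joint angles; "qd": joint speeds; "joint_efforts": joint torques, N m; "tool_pos": TCP position; "orientation": TCP orientation; "force": force on the tool from outside, world axes, zero at the start; "moment": the same for the moment, N m; "width": finger opening in m; "grasp_force": force on a finger pad.
Only numpy, scipy, OpenCV 4.12 (cv2) and the standard library are available. Lean on these libraries where they do the work, as an engineer would, in place of code of your own. Each camera call takes 0.05 s, during which the arm holds its last target. There are 200 camera calls.

## Working session

There is one attempt and no reset: what is moved stays moved. The work goes in short steps, Python scripts to look and compute and a tool call to move; the robot and the scene stay as the last step left them, time stands still between calls to the robot, and variables do not carry over. Pictures are saved under pics/ and viewed, at most 14 in all, crops included, and the job is handed in when it is done.

Besides the shell and the picture viewer there is one more tool, called after "Call:" in YAML: its name, and indented under it one key for each argument. apply_moves: Moves the arm, as the interface text tells. Its arguments: {"type":"object","properties":{"moves":{"type":"array","items":{"type":"array","items":{"type":"number"}}},"newtons":{"type":"number"}},"required":["moves"]}

```bash
ls; mkdir -p pics
python3 - <<'E'
from rig import env
import cv2,numpy as np
o=env.get_obs();print({k:np.round(v,3) for k,v in o.items()})
for n in("top","side"):
    c=env.capture(n);cv2.imwrite(f"pics/{n}0.png",c["image"][:,:,::-1]);np.savez(f"{n}0.npz",**c)
    print(n,c["mtx"],np.round(c["pose"],3),[k for k in c])
E
```

```text
pics
{'clock': np.float64(0.0), 'joint_positions': array([ 1.194,  0.522, -0.036,  1.6  ,  0.021,  1.021, -0.113]), 'qd': array([-0.   ,  0.   , -0.001,  0.001,  0.   , -0.002, -0.001]), 'joint_efforts': array([ 3.0000e-03, -9.2709e+01,  1.9810e+00, -3.6992e+01,  1.8000e-02,
        8.0000e-03,  0.0000e+00]), 'tool_pos': array([ 0.189, -0.596,  0.21 ]), 'orientation': array([ 0.988,  0.153, -0.   , -0.001]), 'force': array([ 0.279,  0.442, -0.127]), 'moment': array([ 0.007, -0.031, -0.012]), 'grasp_force': np.float64(0.0), 'width': np.float64(0.086)}
top [[399.22563188   0.         257.82957883]
 [  0.         399.22563188 193.61323994]
 [  0.           0.           1.        ]] [[ 0.007  0.996 -0.087  0.475]
 [-1.     0.009  0.018  0.008]
 [ 0.019  0.086  0.996  0.84 ]
 [ 0.     0.     0.     1.   ]] ['image', 'range_z', 'mtx', 'pose']
side [[350.9247912    0.         254.49401199]
 [  0.         350.9247912  186.00270989]
 [  0.           0.           1.        ]] [[ 0.968  0.149 -0.203  0.412]
 [-0.251  0.628 -0.737 -0.479]
 [ 0.018  0.764  0.645  0.463]
 [ 0.     0.     0.     1.   ]] ['image', 'range_z', 'mtx', 'pose']
```

View pics/top0.png

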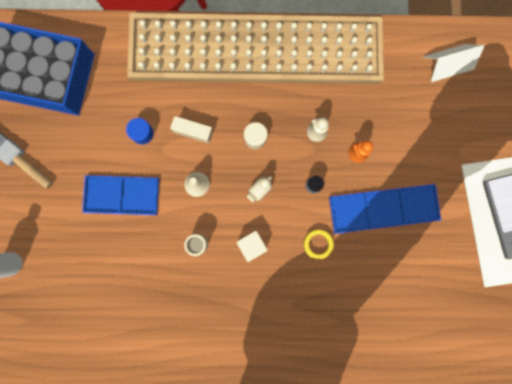

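View pics/side0.png

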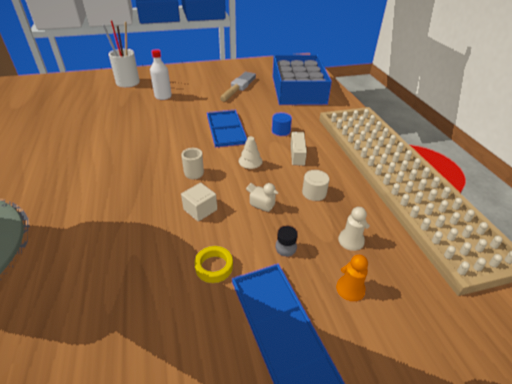

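Top view: the plain cream pieces are figure (317,130), round plinth (255,135), bird (260,188), urn (195,245), square plinth (252,246), tree (197,184) and bar (191,129). The trays are long (385,207) and short (121,195). The orange figure (360,151) and blue disc (139,130) are decoys, and the black jar (315,184) and yellow ring (319,244) are clutter. The side view agrees. Next I measure and make one enlarged crop.

```bash
cat > h.py <<'E'
import cv2,numpy as np
def cloud(c):
    K,P,z=c["mtx"],c["pose"],c["range_z"].astype(float)
    v,u=np.mgrid[:z.shape[0],:z.shape[1]]
    p=np.stack([(u-K[0,2])/K[0,0]*z,-(v-K[1,2])/K[1,1]*z,-z],-1)
    w=p@P[:3,:3].T+P[:3,3]; w[z==0]=np.nan
    return w
def masks(im):
    h=cv2.cvtColor(im,cv2.COLOR_RGB2HSV)
    return (h[...,1]<75)&(h[...,2]>90),(h[...,0]>100)&(h[...,0]<130)&(h[...,1]>150)
def ray(c,uv,z):
    K,P=c["mtx"],c["pose"];uv=np.atleast_2d(uv).astype(float)
    d=np.stack([(uv[:,0]-K[0,2])/K[0,0],-(uv[:,1]-K[1,2])/K[1,1],-np.ones(len(uv))],-1)@P[:3,:3].T
    o=P[:3,3];return o+d*((z-o[2])/d[:,2])[:,None]
E
python3 - <<'E'
from h import *
for n in("top","side"):
    c=dict(np.load(f"{n}0.npz"));w=cloud(c);cr,bl=masks(c["image"])
    t=(abs(w[...,2])<.02)&~cr&~bl&(abs(w[...,1])<.3)&(w[...,0]>.35)&(w[...,0]<.7); print(n,"table z med/std",np.nanmedian(w[t][:,2]),np.nanstd(w[t][:,2]))
    m=(cr&(w[...,2]>.008)&(abs(w[...,1])<.4)&(w[...,0]>.3)&(w[...,0]<.68)&(w[...,2]<.1)).astype(np.uint8)
    k,l,s,ce=cv2.connectedComponentsWithStats(m)
    for i in range(1,k):
        if s[i,4]<60: continue
        p=w[l==i];zt=np.percentile(p[:,2],97);q=p[p[:,2]>zt-.006]
        r=cv2.minAreaRect((q[:,:2]*1000).astype(np.float32))
        print(np.round(ce[i]),s[i,4],"ztop%.3f"%zt,"topmean",np.round(q.mean(0)[:2],4),"rect",np.round(r[0],1),np.round(r[1],1),round(r[2],1))
    m=(bl&(w[...,2]<.03)&(w[...,0]<.75)).astype(np.uint8)
    k,l,s,ce=cv2.connectedComponentsWithStats(cv2.morphologyEx(m,cv2.MORPH_CLOSE,np.ones((3,3),np.uint8)))
    for i in range(1,k):
        if s[i,4]<900: continue
        vv,uu=np.where(l==i);r=cv2.minAreaRect((ray(c,np.stack([uu,vv],-1),.011)[:,:2]*1000).astype(np.float32))
        print("blue",np.round(ce[i]),s[i,4],np.round(r[0],1),np.round(r[1],1),round(r[2],1))
im=cv2.imread("pics/top0.png")[100:270,170:345]
cv2.imwrite("pics/crop.png",cv2.resize(im,None,fx=3.4,fy=3.4,interpolation=2))
E
```

```text
top table z med/std 9.811264004877529e-05 0.0025161530009352967
[318. 132.] 218 ztop0.074 topmean [ 0.6768 -0.131 ] rect [ 676.5 -130.4] [17.9  6.8] 89.4
[195. 132.] 361 ztop0.039 topmean [0.6713 0.1232] rect [668.1 131.9] [79.  23.3] 88.8
[255. 137.] 387 ztop0.044 topmean [6.637e-01 2.000e-04] rect [6.619e+02 1.000e-01] [35.9 44.9] 0.4
[196. 184.] 435 ztop0.069 topmean [0.5662 0.1207] rect [566.4 120.9] [14.9 13.4] 13.2
[259. 189.] 342 ztop0.057 topmean [ 0.5662 -0.0195] rect [565.9 -19.4] [18.1 17.9] 0.4
[251. 246.] 525 ztop0.043 topmean [0.4406 0.0057] rect [440.7   5.6] [45.6 45. ] 30.5
[195. 244.] 297 ztop0.054 topmean [0.4424 0.1151] rect [443.2 116.4] [39.  39.7] 46.6
blue [121. 195.] 2584 [542.8 276.9] [148.8  74.2] 88.6
blue [384. 208.] 3707 [ 519.4 -272.4] [ 74.3 222.2] 7.5
side table z med/std 0.00043764866867102015 0.0027342136571647875
[297. 151.] 302 ztop0.038 topmean [0.6705 0.119 ] rect [669.8 131.5] [79.6 24.9] 85.8
[250. 155.] 452 ztop0.068 topmean [0.5651 0.1185] rect [565.5 119.4] [15.1 13.5] 32.3
[192. 162.] 514 ztop0.053 topmean [0.4418 0.1144] rect [442.3 115.5] [40.6 38.9] 77.1
[314. 185.] 534 ztop0.042 topmean [ 0.6627 -0.0031] rect [ 6.617e+02 -3.000e-01] [48.  35.8] 89.7
[199. 201.] 841 ztop0.042 topmean [0.4397 0.0024] rect [439.7   5.3] [46.  47.6] 30.9
[262. 196.] 571 ztop0.056 topmean [ 0.5649 -0.0227] rect [565.3 -21.4] [18.1 18.1] 76.3
[351. 229.] 472 ztop0.074 topmean [ 0.6761 -0.1335] rect [ 675.8 -133.8] [ 8.2 17.7] 0.1
[281. 249.] 106 ztop0.027 topmean [ 0.5543 -0.1302] rect [ 553.9 -129.5] [ 3.5 16.1] 35.0
blue [16. 39.] 1491 [-169.6 1239.9] [  80.5 1083.2] 17.4
blue [173.  10.] 1558 [ 483.2 1409.8] [401.5 431.3] 80.5
blue [170.  45.] 2294 [455.  909.8] [315.5 357.1] 0.2
blue [85. 51.] 1692 [152.8 909.9] [210.9 379.2] 7.2
blue [226. 128.] 1019 [542.2 274.1] [159.7  76.4] 88.5
blue [284. 330.] 6938 [ 515.9 -254.3] [ 78.5 188.4] 7.3
```

View pics/crop.png

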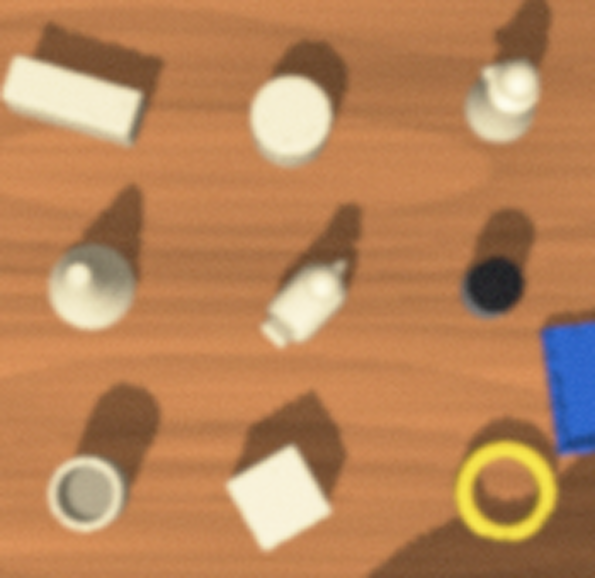

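The crop confirms it. It shows the cream disc plinth at (291,115), the figure with ball head at (518,88), the bird with its beak up-right at (342,267) and tail at (275,332), the open urn at (87,493), and the square block at (279,497). I cross-check centres by casting rays.

Run:
```python
from h import *
c=dict(np.load("top0.npz"))
for n,u,v,z in [("round",291,115,.041),("urn",87.5,493,.052),("sq",279,497,.041),("fighead",518,86,.066),("birdhead",324,284,.05),("beak",342,267,.044),("tail",275,332,.025),("orange",(360-170)*3.4,(148-100)*3.4,.06),("jar",494,284,.035)]:
    print(n,np.round(ray(c,[(u/3.4+170-.35,v/3.4+100-.35)],z)[0],4))
for n in("top","side"):
    c=dict(np.load(f"{n}0.npz"));w=cloud(c);cr,_=masks(c["image"])
    for nm,(x,y),lo,hi in [("birdbody",(.556,-.011),.012,.034),("figbody",(.676,-.132),.02,.05),("urn",(.442,.116),.015,.06),("round",(.662,0),.036,.05)]:
        p=w[cr&(np.hypot(w[...,0]-x,w[...,1]-y)<.045)&(w[...,2]>lo)&(w[...,2]<hi)]
        r=cv2.minAreaRect((p[:,:2]*1000).astype(np.float32));m,e=cv2.PCACompute(p[:,:2],None)
        print(n,nm,len(p),np.round(r[0],1),np.round(r[1],1),round(r[2],1),"pca",np.round(np.degrees(np.arctan2(e[0,1],e[0,0])),1),"x",np.round(np.percentile(p[:,0],[2,98]),4),"y",np.round(np.percentile(p[:,1],[2,98]),4))
```

```text
round [ 6.673e-01 -3.000e-04  4.100e-02]
urn [0.4425 0.115  0.052 ]
sq [0.4404 0.0049 0.041 ]
fighead [ 0.68   -0.1322  0.066 ]
birdhead [ 0.5648 -0.0203  0.05  ]
beak [ 0.5756 -0.0311  0.044 ]
tail [0.5383 0.0081 0.025 ]
orange [ 0.6365 -0.2082  0.06  ]
jar [ 0.5674 -0.1226  0.035 ]
top birdbody 154 [554.5  -8.4] [29. 48.] 45.6 pca 126.0 x [0.5347 0.5733] y [-0.0312  0.0093]
top figbody 79 [ 681.3 -125.9] [32.8 19.2] 36.4 pca 35.0 x [0.6687 0.6961] y [-0.1403 -0.1162]
top urn 196 [442.6 116.3] [39.9 39.8] 41.6 pca 110.4 x [0.4241 0.4614] y [0.0966 0.1351]
top round 407 [6.67e+02 1.00e-01] [46. 45.] 0.2 pca -43.7 x [0.6459 0.6886] y [-0.0203  0.0206]
side birdbody 309 [553.4 -13.2] [30.1 46.1] 35.9 pca -39.0 x [0.5339 0.5756] y [-0.0331  0.0042]
side figbody 247 [ 683.  -138.5] [18.8 35.6] 69.3 pca -28.3 x [0.6681 0.699 ] y [-0.1467 -0.126 ]
side urn 469 [442.1 115.9] [42.5 38.9] 83.6 pca 87.0 x [0.4232 0.4601] y [0.0958 0.1356]
side round 330 [666.2  -0.9] [46.1 46. ] 69.9 pca 68.1 x [0.645  0.6876] y [-0.0222  0.0209]
```

Poses agree between views and with the given sizes:

| Piece | x (m) | y (m) | Note |
|---|---|---|---|
| round plinth | 0.667 | 0.000 | |
| figure | 0.682 | -0.132 | |
| urn | 0.4425 | 0.116 | |
| square plinth | 0.440 | 0.0055 | sides at 30.7° |
| bird | 0.556 | -0.0105 | heading -46° |
| long tray | 0.519 | -0.273 | x axis at 7.5° |
| short tray | 0.5425 | 0.276 | x axis at -1.4° |

I start with the round plinth.

Call:
apply_moves:
  moves:
    - [1,0.03,0.037,-0.003,0,0,0.0872]
    - [1,0.03,0.037,-0.003,0,0,0.0872]
    - [1,0.03,0.037,-0.003,0,0,0.0872]
    - [1,0.03,0.037,-0.003,0,0,0.0872]
    - [1,0.03,0.037,-0.003,0,0,0.0872]
    - [1,0.03,0.037,-0.003,0,0,0.0872]
    - [1,0.03,0.037,-0.003,0,0,0.0872]
    - [1,0.03,0.037,-0.003,0,0,0.0872]
    - [1,0.03,0.037,-0.003,0,0,0.0872]
    - [1,0.03,0.037,-0.003,0,0,0.0872]
    - [1,0.03,0.037,-0.003,0,0,0.0872]
    - [1,0.03,0.037,-0.003,0,0,0.0872]
  newtons: 30

```text
clock: 1.6
tool_pos: [0.5494, -0.1506, 0.1746]
orientation: [0.779, 0.627, -0.0, -0.0]
force: [0.5, -1.2, 0.6]
width: 0.0855
grasp_force: 0.0
```

Call:
apply_moves:
  moves:
    - [1,0.0295,0.0375,-0.004,0,0,0.0866]
    - [1,0.0295,0.0375,-0.004,0,0,0.0866]
    - [1,0.0295,0.0375,-0.004,0,0,0.0866]
    - [1,0.0295,0.0375,-0.004,0,0,0.0866]
    - [1,0,0,0,0,0,0]
    - [1,0,0,-0.03,0,0,0]
    - [1,0,0,-0.03,0,0,0]
    - [1,0,0,-0.03,0,0,0]
    - [1,0,0,-0.03,0,0,0]
    - [1,0,0,-0.018,0,0,0]
    - [1,0,0,-0.01,0,0,0]
    - [1,0,0,0,0,0,0]

```text
clock: 3.1
tool_pos: [0.6666, -0.0019, 0.0108]
orientation: [0.66, 0.751, -0.0, -0.0]
force: [0.1, 0.5, 0.4]
width: 0.0854
grasp_force: 0.0
```

Call:
apply_moves:
  moves:
    - [0.3,0,0,0,0,0,0]
    - [0.3,0,0,0,0,0,0]
    - [0.3,0,0,0,0,0,0]
    - [0.3,0,0,0,0,0,0]
    - [0.3,0,0,0,0,0,0]
    - [0.3,0,0,0,0,0,0]
  newtons: 30

```text
clock: 3.85
tool_pos: [0.6672, -0.0019, 0.012]
orientation: [0.66, 0.751, 0.0, 0.0]
force: [-3.0, -0.1, 9.8]
width: 0.046
grasp_force: 29.3
```

Call:
apply_moves:
  moves:
    - [0.3,0,0,0.01,0,0,0]
    - [0.3,0,0,0.03,0,0,0]
    - [0.3,0,0,0.04,0,0,0]
    - [0.3,0,0,0.03,0,0,0]
    - [0.3,-0.0185,-0.034,0,0,0,0]
    - [0.3,-0.0185,-0.034,0,0,0,0]
    - [0.3,-0.0185,-0.034,0,0,0,0]
    - [0.3,-0.0185,-0.034,0,0,0,0]
    - [0.3,-0.0185,-0.034,0,0,0,0]
    - [0.3,-0.0185,-0.034,0,0,0,0]
    - [0.3,-0.0185,-0.034,0,0,0,0]
    - [0.3,-0.0185,-0.034,0,0,0,0]

```text
clock: 5.35
tool_pos: [0.5182, -0.2749, 0.1216]
orientation: [0.66, 0.751, 0.0, 0.0]
force: [0.4, -0.9, -1.3]
width: 0.0458
grasp_force: 31.1
```

Call:
apply_moves:
  moves:
    - [0.3,0,0,0,0,0,0]
    - [0.3,0,0,0,0,0,0]

```text
clock: 5.6
tool_pos: [0.5191, -0.2733, 0.1214]
orientation: [0.66, 0.751, 0.0, 0.0]
force: [-0.7, 0.7, -0.7]
width: 0.0456
grasp_force: 31.1
```

Run:
```python
from h import *
from rig import env
c=env.capture("side");cv2.imwrite("pics/side1.png",cv2.resize(c["image"][120:384,130:482,::-1],None,fx=2,fy=2))
print(env.get_obs()["tool_pos"],env.get_obs()["force"])
```

```text
[ 0.51933873 -0.27286145  0.12130085] [ 0.51273041  0.0815685  -1.61127417]
```

View pics/side1.png

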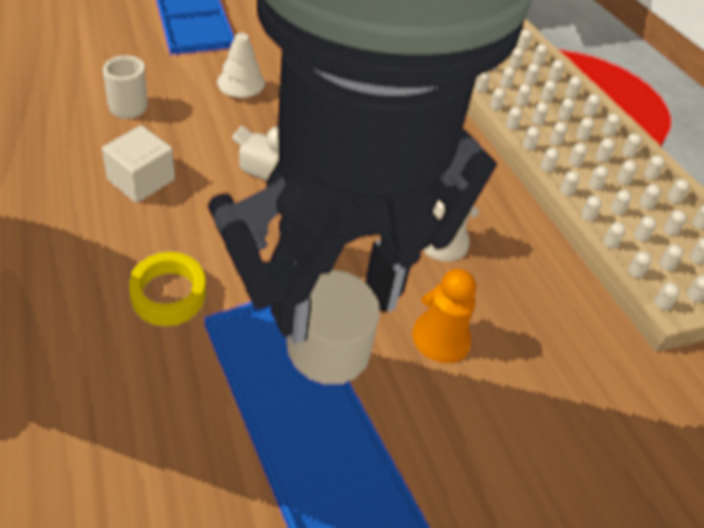

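The plinth is held upright at crop (333,325), over the middle of the long tray. Now I lower it.

Call:
apply_moves:
  moves:
    - [0.3,0,0,-0.03,0,0,0]
    - [0.3,0,0,-0.03,0,0,0]
    - [0.3,0,0,-0.025,0,0,0]
    - [0.3,0,0,-0.01,0,0,0]
    - [0.3,0,0,-0.005,0,0,0]
    - [0.3,0,0,-0.002,0,0,0]
    - [0.3,0,0,-0.001,0,0,0]
    - [0.3,0,0,-0.001,0,0,0]
    - [0.3,0,0,0,0,0,0]

```text
clock: 6.78
tool_pos: [0.5188, -0.2739, 0.0171]
orientation: [0.66, 0.751, 0.0, 0.0]
force: [-0.2, -0.8, -1.4]
width: 0.0458
grasp_force: 31.1
```

Call:
apply_moves:
  moves:
    - [0.3,0,0,-0.001,0,0,0]
    - [0.3,0,0,0,0,0,0]
    - [0.3,0,0,0,0,0,0]

```text
clock: 7.15
tool_pos: [0.5188, -0.2739, 0.0161]
orientation: [0.66, 0.751, -0.0, 0.0]
force: [-0.4, -0.5, 4.0]
width: 0.0455
grasp_force: 31.5
```

Call:
apply_moves:
  moves:
    - [0.58,0,0,0,0,0,0]
    - [0.65,0,0,0,0,0,0]
    - [0.75,0,0,0,0,0,0]
    - [0.8,0,0,0,0,0,0]
    - [0.85,0,0,0,0,0,0]
    - [0.85,0,0,0.01,0,0,0]
    - [0.85,0,0,0.03,0,0,0]
    - [0.85,0,0,0.05,0,0,0]
    - [0.85,0,0,0.04,0,0,0]

```text
clock: 8.28
tool_pos: [0.5189, -0.2738, 0.1484]
orientation: [0.66, 0.751, 0.0, 0.001]
force: [0.6, -0.3, -0.2]
width: 0.0726
grasp_force: 0.0
```

Call:
apply_moves:
  moves:
    - [1,0.041,0.0355,0,0,0,0]
    - [1,0.041,0.0355,0,0,0,0]
    - [1,0.041,0.0355,0,0,0,0]
    - [1,0.041,0.0355,0,0,0,0]
    - [1,0,0,0,0,0,0]
    - [1,0,0,0,0,0,0]

```text
clock: 9.02
tool_pos: [0.6824, -0.1322, 0.1461]
orientation: [0.66, 0.751, -0.0, -0.0]
force: [0.4, -0.9, 0.4]
width: 0.0853
grasp_force: 0.0
```

Run:
```python
from h import *
from rig import env
c=env.capture("side");cv2.imwrite("pics/side2.png",cv2.resize(c["image"][120:384,130:482,::-1],None,fx=2,fy=2))
print(env.get_obs()["tool_pos"],env.get_obs()["force"])
```

```text
[ 0.68213693 -0.13289727  0.14621502] [-0.18783541 -0.76750145  0.22034208]
```

View pics/side2.png

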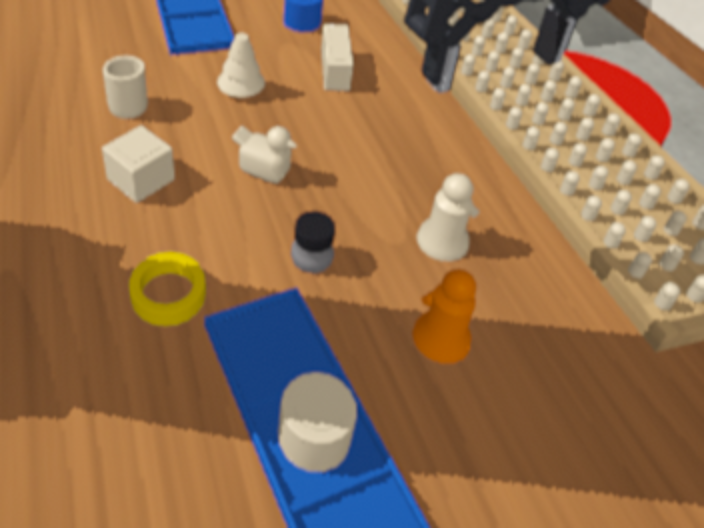

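The round plinth stands in the tray at crop (317,420). The figure at crop (445,215) has a small bump towards about +45° (world), so I grip it at -45°, square to the bump.

Call:
apply_moves:
  moves:
    - [1,0,0,0,0,0,-0.15]
    - [1,0,0,0,0,0,-0.15]
    - [1,0,0,0,0,0,-0.15]
    - [1,0,0,0,0,0,-0.15]
    - [1,0,0,0,0,0,-0.15]
    - [1,0,0,0,0,0,-0.15]
    - [1,0,0,-0.025,0,0,0]
    - [1,0,0,-0.035,0,0,0]
    - [1,0,0,-0.035,0,0,0]
    - [1,0,0,-0.02,0,0,0]
    - [1,0,0,-0.01,0,0,0]
    - [1,0,0,0,0,0,0]

```text
clock: 10.58
tool_pos: [0.6828, -0.1322, 0.0212]
orientation: [0.921, 0.389, 0.0, 0.0]
force: [-0.3, 0.5, 0.9]
width: 0.0857
grasp_force: 0.0
```

Call:
apply_moves:
  moves:
    - [0.2,0,0,0,0,0,0]
    - [0.2,0,0,0,0,0,0]
    - [0.2,0,0,0,0,0,0]
    - [0.2,0,0,0,0,0,0]
    - [0.2,0,0,0,0,0,0]
    - [0.2,0,0,0,0,0,0]
    - [0.2,0,0,0,0,0,0]
  newtons: 25

```text
clock: 11.45
tool_pos: [0.6829, -0.1318, 0.0215]
orientation: [0.921, 0.389, 0.0, 0.0]
force: [-1.3, 0.7, 5.5]
width: 0.0283
grasp_force: 24.4
```

Call:
apply_moves:
  moves:
    - [0.2,0,0,0.01,0,0,0]
    - [0.2,0,0,0.04,0,0,0]
    - [0.2,0,0,0.04,0,0,0]
    - [0.2,0,0,0.04,0,0,0]
    - [0.2,-0.0192,-0.0268,0,0,0,0.1125]
    - [0.2,-0.0192,-0.0268,0,0,0,0.1125]
    - [0.2,-0.0192,-0.0268,0,0,0,0.1125]
    - [0.2,-0.0192,-0.0268,0,0,0,0.1125]
    - [0.2,-0.0192,-0.0268,0,0,0,0.1125]
    - [0.2,-0.0192,-0.0268,0,0,0,0.1125]
    - [0.2,-0.0192,-0.0268,0,0,0,0.1125]
    - [0.2,-0.0192,-0.0268,0,0,0,0.1125]

```text
clock: 12.95
tool_pos: [0.5284, -0.3472, 0.1516]
orientation: [0.659, 0.752, -0.0, 0.0]
force: [0.7, 0.1, -1.0]
width: 0.0287
grasp_force: 24.9
```

Call:
apply_moves:
  moves:
    - [0.2,0,0,0,0,0,0]
    - [0.2,0,0,0,0,0,0]

```text
clock: 13.2
tool_pos: [0.5295, -0.3458, 0.1514]
orientation: [0.66, 0.751, 0.0, 0.0]
force: [0.1, 0.6, -0.5]
width: 0.0283
grasp_force: 24.9
```

Run:
```python
from h import *
from rig import env
c=env.capture("side");d=env.capture("top");cv2.imwrite("pics/s3.png",np.hstack([cv2.resize(c["image"][150:384,170:482,::-1],(400,300)),cv2.resize(d["image"][110:290,272:512,::-1],(400,300))]))
print(env.get_obs()["tool_pos"],env.get_obs()["force"])
```

```text
[ 0.52986157 -0.34521234  0.15120607] [ 0.50640086 -0.12121724 -1.15460541]
```

View pics/s3.png

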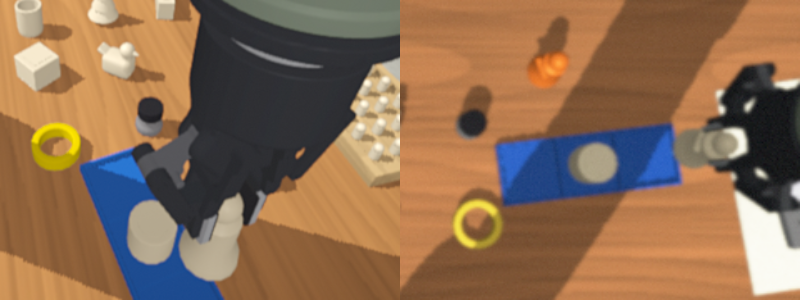

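Top view: the plinth is centred in the middle compartment (593,163), and the figure hangs upright over the far end once parallax is allowed for. I lower it now.

Call:
apply_moves:
  moves:
    - [0.2,0,0,-0.03,0,0,0]
    - [0.2,0,0,-0.04,0,0,0]
    - [0.2,0,0,-0.035,0,0,0]
    - [0.2,0,0,-0.012,0,0,0]
    - [0.2,0,0,-0.005,0,0,0]
    - [0.2,0,0,-0.002,0,0,0]
    - [0.2,0,0,-0.001,0,0,0]
    - [0.2,0,0,0,0,0,0]
    - [0.2,0,0,0,0,0,0]

```text
clock: 14.42
tool_pos: [0.5292, -0.3463, 0.0262]
orientation: [0.66, 0.751, 0.0, 0.0]
force: [0.0, -0.6, -0.4]
width: 0.0286
grasp_force: 24.9
```

Call:
apply_moves:
  moves:
    - [0.2,0,0,-0.001,0,0,0]
    - [0.2,0,0,0,0,0,0]
    - [0.2,0,0,0,0,0,0]

```text
clock: 14.8
tool_pos: [0.5293, -0.3464, 0.0254]
orientation: [0.66, 0.751, -0.0, 0.0]
force: [-2.1, 0.7, 8.5]
width: 0.0282
grasp_force: 25.7
```

Call:
apply_moves:
  moves:
    - [0.4,0,0,0,0,0,0]
    - [0.5,0,0,0,0,0,0]
    - [0.6,0,0,0,0,0,0]
    - [0.75,0,0,0,0,0,0]
    - [0.8,0,0,0,0,0,0]
    - [0.8,0,0,0.01,0,0,0]
    - [0.8,0,0,0.03,0,0,0]
    - [0.8,0,0,0.04,0,0,0]
    - [0.8,0,0,0.04,0,0,0]
    - [0.8,0,0,0,0,0,0]

```text
clock: 16.05
tool_pos: [0.5306, -0.347, 0.1486]
orientation: [0.66, 0.751, 0.0, 0.003]
force: [0.2, -0.2, -0.5]
width: 0.0682
grasp_force: 0.0
```

Call:
apply_moves:
  moves:
    - [1,-0.0087,0.0462,0,0,0,0]
    - [1,-0.0087,0.0462,0,0,0,0]
    - [1,-0.0087,0.0462,0,0,0,0]
    - [1,-0.0087,0.0462,0,0,0,0]
    - [1,-0.0087,0.0462,0,0,0,0]
    - [1,-0.0087,0.0462,0,0,0,0]
    - [1,-0.0087,0.0462,0,0,0,0]
    - [1,-0.0087,0.0462,0,0,0,0]
    - [1,-0.0087,0.0462,0,0,0,0]
    - [1,-0.0087,0.0462,0,0,0,0]
    - [1,0,0,0,0,0,0]

```text
clock: 17.42
tool_pos: [0.4413, 0.119, 0.145]
orientation: [0.658, 0.753, 0.0, -0.0]
force: [0.6, -0.4, -0.1]
width: 0.0858
grasp_force: 0.0
```

Run:
```python
from h import *
from rig import env
c=env.capture("side");d=env.capture("top");cv2.imwrite("pics/s4.png",np.hstack([cv2.resize(c["image"][150:384,170:482,::-1],(400,300)),cv2.resize(d["image"][110:290,272:512,::-1],(400,300))]))
print(env.get_obs()["tool_pos"],env.get_obs()["force"])
```

```text
[0.44190654 0.11560128 0.14474633] [ 0.09891572 -0.35717579  0.19514653]
```

View pics/s4.png

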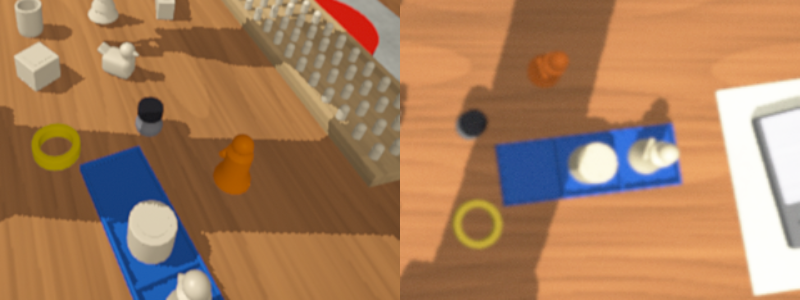

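The figure stands in the far-end compartment (650,155), clear of its walls, and the plinth is centred. Now the urn.

Call:
apply_moves:
  moves:
    - [1,0,0,-0.03,0,0,0]
    - [1,0,0,-0.04,0,0,0]
    - [1,0,0,-0.035,0,0,0]
    - [1,0,0,-0.018,0,0,0]
    - [1,0,0,-0.01,0,0,0]
    - [1,0,0,0,0,0,0]
    - [0.3,0,0,0,0,0,0]
    - [0.3,0,0,0,0,0,0]
    - [0.3,0,0,0,0,0,0]
    - [0.3,0,0,0,0,0,0]
    - [0.3,0,0,0,0,0,0]
    - [0.3,0,0,0,0,0,0]
  newtons: 22

```text
clock: 19.02
tool_pos: [0.4425, 0.1157, 0.0125]
orientation: [0.66, 0.751, 0.0, 0.0]
force: [-1.6, -1.1, 10.2]
width: 0.0402
grasp_force: 21.4
```

Call:
apply_moves:
  moves:
    - [0.3,0,0,0.01,0,0,0]
    - [0.3,0,0,0.04,0,0,0]
    - [0.3,0,0,0.04,0,0,0]
    - [0.3,0,0,0.04,0,0,0]
    - [0.3,0.0084,-0.0394,0,0,0,0]
    - [0.3,0.0084,-0.0394,0,0,0,0]
    - [0.3,0.0084,-0.0394,0,0,0,0]
    - [0.3,0.0084,-0.0394,0,0,0,0]
    - [0.3,0.0084,-0.0394,0,0,0,0]
    - [0.3,0.0084,-0.0394,0,0,0,0]
    - [0.3,0.0084,-0.0394,0,0,0,0]
    - [0.3,0.0084,-0.0394,0,0,0,0]

```text
clock: 20.52
tool_pos: [0.5093, -0.2007, 0.1427]
orientation: [0.66, 0.751, 0.0, 0.0]
force: [-0.5, 0.7, -0.8]
width: 0.0403
grasp_force: 23.2
```

Call:
apply_moves:
  moves:
    - [0.3,0,0,0,0,0,0]
    - [0.3,0,0,0,0,0,0]
    - [0.3,0,0,0,0,0,0]

```text
clock: 20.9
tool_pos: [0.5093, -0.1984, 0.1422]
orientation: [0.66, 0.752, 0.0, -0.0]
force: [-0.0, -0.3, -1.0]
width: 0.0405
grasp_force: 23.2
```

Call:
apply_moves:
  moves:
    - [0.3,0,0,-0.03,0,0,0]
    - [0.3,0,0,-0.04,0,0,0]
    - [0.3,0,0,-0.035,0,0,0]
    - [0.3,0,0,-0.012,0,0,0]
    - [0.3,0,0,-0.005,0,0,0]
    - [0.3,0,0,-0.002,0,0,0]
    - [0.3,0,0,-0.001,0,0,0]
    - [0.3,0,0,0,0,0,0]
    - [0.3,0,0,0,0,0,0]

```text
clock: 22.02
tool_pos: [0.5095, -0.1995, 0.0172]
orientation: [0.66, 0.751, 0.0, 0.0]
force: [0.5, 0.3, -1.0]
width: 0.04
grasp_force: 23.1
```

Call:
apply_moves:
  moves:
    - [0.3,0,0,-0.0007,0,0,0]
    - [0.3,0,0,0,0,0,0]
    - [0.3,0,0,0,0,0,0]

```text
clock: 22.4
tool_pos: [0.5094, -0.1995, 0.0165]
orientation: [0.66, 0.751, -0.0, 0.0]
force: [-1.6, 0.3, 6.5]
width: 0.0402
grasp_force: 24.0
```

Call:
apply_moves:
  moves:
    - [0.52,0,0,0,0,0,0]
    - [0.6,0,0,0,0,0,0]
    - [0.7,0,0,0,0,0,0]
    - [0.8,0,0,0,0,0,0]
    - [0.8,0,0,0,0,0,0]
    - [0.8,0,0,0.01,0,0,0]
    - [0.8,0,0,0.04,0,0,0]
    - [0.8,0,0,0.04,0,0,0]
    - [0.8,0,0,0.04,0,0,0]
    - [0.8,0,0,0,0,0,0]

```text
clock: 23.65
tool_pos: [0.5107, -0.1999, 0.1495]
orientation: [0.66, 0.751, 0.001, 0.002]
force: [0.2, -0.7, -0.4]
width: 0.0683
grasp_force: 0.0
```

Call:
apply_moves:
  moves:
    - [1,-0.0116,0.0342,0,0,0,0.0678]
    - [1,-0.0116,0.0342,0,0,0,0.0678]
    - [1,-0.0116,0.0342,0,0,0,0.0678]
    - [1,-0.0116,0.0342,0,0,0,0.0678]
    - [1,-0.0116,0.0342,0,0,0,0.0678]
    - [1,-0.0116,0.0342,0,0,0,0.0678]
    - [1,0,0,0,0,0,0]
    - [1,0,0,0,0,0,0]
    - [1,0,0,0,0,0,0]

```text
clock: 24.78
tool_pos: [0.4398, 0.005, 0.146]
orientation: [0.496, 0.869, -0.0, -0.0]
force: [0.1, -0.2, 0.3]
width: 0.0853
grasp_force: 0.0
```

Run:
```python
from h import *
from rig import env
c=env.capture("side");d=env.capture("top");cv2.imwrite("pics/s5.png",np.hstack([cv2.resize(c["image"][150:384,170:482,::-1],(400,300)),cv2.resize(d["image"][110:290,272:512,::-1],(400,300))]))
print(env.get_obs()["tool_pos"],env.get_obs()["orientation"])
```

```text
[0.43983039 0.00518262 0.14606577] [ 4.95408371e-01  8.68660195e-01 -6.28490940e-05 -8.79417314e-05]
```

View pics/s5.png

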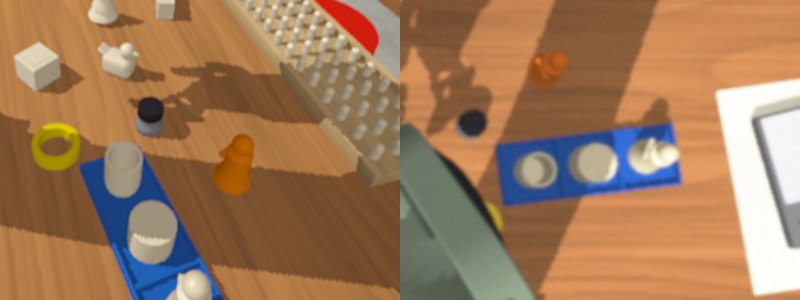

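The long tray is complete, with the urn at (535,172), the plinth at (593,163) and the figure at (650,155). Next is the square plinth.

Call:
apply_moves:
  moves:
    - [1,0,0,-0.03,0,0,0]
    - [1,0,0,-0.04,0,0,0]
    - [1,0,0,-0.036,0,0,0]
    - [1,0,0,-0.02,0,0,0]
    - [1,0,0,-0.01,0,0,0]
    - [1,0,0,0,0,0,0]
    - [0.3,0,0,0,0,0,0]
    - [0.3,0,0,0,0,0,0]
    - [0.3,0,0,0,0,0,0]
    - [0.3,0,0,0,0,0,0]
    - [0.3,0,0,0,0,0,0]
    - [0.3,0,0,0,0,0,0]
  newtons: 30

```text
clock: 26.38
tool_pos: [0.4402, 0.0056, 0.0109]
orientation: [0.495, 0.869, 0.0, 0.001]
force: [-1.9, -0.6, 12.2]
width: 0.045
grasp_force: 28.9
```

Call:
apply_moves:
  moves:
    - [0.3,0,0,0.01,0,0,0]
    - [0.3,0,0,0.04,0,0,0]
    - [0.3,0,0,0.04,0,0,0]
    - [0.3,0,0,0.04,0,0,0]
    - [0.3,0.0129,0.0384,0,0,0,-0.0698]
    - [0.3,0.0129,0.0384,0,0,0,-0.0698]
    - [0.3,0.0129,0.0384,0,0,0,-0.0698]
    - [0.3,0.0129,0.0384,0,0,0,-0.0698]
    - [0.3,0.0129,0.0384,0,0,0,-0.0698]
    - [0.3,0.0129,0.0384,0,0,0,-0.0698]
    - [0.3,0.0129,0.0384,0,0,0,-0.0698]
    - [0.3,0.0129,0.0384,0,0,0,-0.0698]

```text
clock: 27.88
tool_pos: [0.543, 0.3141, 0.1409]
orientation: [0.716, 0.698, -0.0, -0.0]
force: [-0.4, -0.7, -1.1]
width: 0.0446
grasp_force: 31.9
```

Call:
apply_moves:
  moves:
    - [0.3,0,0,0,0,0,0]
    - [0.3,0,0,0,0,0,0]
    - [0.3,0,0,0,0,0,0]

```text
clock: 28.25
tool_pos: [0.543, 0.3118, 0.1405]
orientation: [0.715, 0.699, -0.0, 0.0]
force: [-0.6, -0.5, -0.4]
width: 0.0448
grasp_force: 31.9
```

Call:
apply_moves:
  moves:
    - [0.3,0,0,-0.03,0,0,0]
    - [0.3,0,0,-0.04,0,0,0]
    - [0.3,0,0,-0.035,0,0,0]
    - [0.3,0,0,-0.012,0,0,0]
    - [0.3,0,0,-0.005,0,0,0]
    - [0.3,0,0,-0.002,0,0,0]
    - [0.3,0,0,-0.001,0,0,0]
    - [0.3,0,0,0,0,0,0]
    - [0.3,0,0,0,0,0,0]

```text
clock: 29.38
tool_pos: [0.5431, 0.3131, 0.0155]
orientation: [0.715, 0.699, 0.0, 0.0]
force: [0.7, -0.6, -0.2]
width: 0.045
grasp_force: 31.9
```

Call:
apply_moves:
  moves:
    - [0.3,0,0,-0.0006,0,0,0]
    - [0.3,0,0,0,0,0,0]
    - [0.3,0,0,0,0,0,0]

```text
clock: 29.75
tool_pos: [0.5431, 0.313, 0.015]
orientation: [0.715, 0.699, 0.0, 0.0]
force: [-2.1, -1.1, 5.6]
width: 0.045
grasp_force: 32.6
```

Call:
apply_moves:
  moves:
    - [0.57,0,0,0,0,0,0]
    - [0.65,0,0,0,0,0,0]
    - [0.75,0,0,0,0,0,0]
    - [0.8,0,0,0,0,0,0]
    - [0.8,0,0,0,0,0,0]
    - [0.8,0,0,0.01,0,0,0]
    - [0.8,0,0,0.04,0,0,0]
    - [0.8,0,0,0.04,0,0,0]
    - [0.8,0,0,0.04,0,0,0]
    - [0.8,0,0,0,0,0,0]

```text
clock: 31.0
tool_pos: [0.5442, 0.314, 0.1483]
orientation: [0.715, 0.699, 0.003, 0.001]
force: [-0.2, 0.0, 0.2]
width: 0.0684
grasp_force: 0.0
```

Call:
apply_moves:
  moves:
    - [1,0.0016,-0.0404,0,0,0,0.0988]
    - [1,0.0016,-0.0404,0,0,0,0.0988]
    - [1,0.0016,-0.0404,0,0,0,0.0988]
    - [1,0.0016,-0.0404,0,0,0,0.0988]
    - [1,0.0016,-0.0404,0,0,0,0.0988]
    - [1,0.0016,-0.0404,0,0,0,0.0988]
    - [1,0.0016,-0.0404,0,0,0,0.0988]
    - [1,0.0016,-0.0404,0,0,0,0.0988]
    - [1,0,0,0,0,0,0]
    - [1,0,0,0,0,0,0]
    - [1,0,0,0,0,0,0]

```text
clock: 32.38
tool_pos: [0.5556, -0.009, 0.1446]
orientation: [0.39, 0.921, 0.0, -0.0]
force: [-0.2, 0.5, 0.3]
width: 0.0853
grasp_force: 0.0
```

Run:
```python
from h import *
from rig import env
c=env.capture("side");d=env.capture("top");cv2.imwrite("pics/s6.png",np.hstack([cv2.resize(c["image"][80:230,170:370,::-1],(400,300)),cv2.resize(d["image"][110:260,60:260,::-1],(400,300))]))
print(env.get_obs()["tool_pos"],env.get_obs()["orientation"])
```

```text
[ 0.55570621 -0.00920729  0.14465344] [3.90352703e-01 9.20665391e-01 6.41389625e-05 7.43240540e-06]
```

View pics/s6.png

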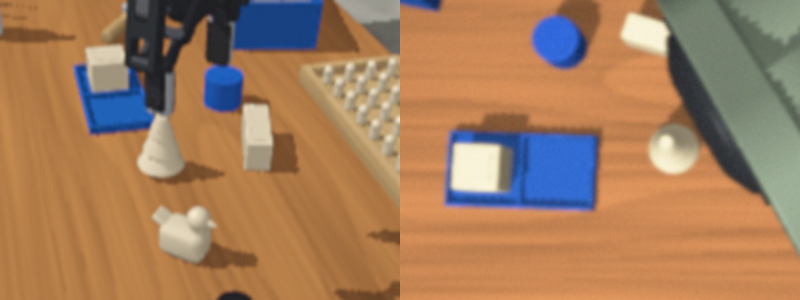

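The square plinth sits squarely in the far compartment (480,165). Now the bird.

Call:
apply_moves:
  moves:
    - [1,0,-0.001,-0.03,0,0,0]
    - [1,0,0,-0.04,0,0,0]
    - [1,0,0,-0.036,0,0,0]
    - [1,0,0,-0.02,0,0,0]
    - [1,0,0,-0.0125,0,0,0]
    - [1,0,0,0,0,0,0]
    - [0.2,0,0,0,0,0,0]
    - [0.2,0,0,0,0,0,0]
    - [0.2,0,0,0,0,0,0]
    - [0.2,0,0,0,0,0,0]
    - [0.2,0,0,0,0,0,0]
    - [0.2,0,0,0,0,0,0]
  newtons: 25

```text
clock: 33.98
tool_pos: [0.5561, -0.0113, 0.0067]
orientation: [0.391, 0.92, 0.0, 0.0]
force: [-1.2, -0.9, 7.2]
width: 0.031
grasp_force: 24.9
```

Call:
apply_moves:
  moves:
    - [0.2,0,0,0,0,0,0]

```text
clock: 34.1
tool_pos: [0.5561, -0.0113, 0.0067]
orientation: [0.391, 0.92, 0.0, 0.0]
force: [-1.9, -0.9, 8.4]
width: 0.0315
grasp_force: 24.9
```

Call:
apply_moves:
  moves:
    - [0.2,0,0,0.01,0,0,0]
    - [0.2,0,0,0.04,0,0,0]
    - [0.2,0,0,0.04,0,0,0]
    - [0.2,0,0,0.04,0,0,0]
    - [0.2,-0.0021,0.0357,0,0,0,-0.1129]
    - [0.2,-0.0021,0.0357,0,0,0,-0.1129]
    - [0.2,-0.0021,0.0357,0,0,0,-0.1129]
    - [0.2,-0.0021,0.0357,0,0,0,-0.1129]
    - [0.2,-0.0021,0.0357,0,0,0,-0.1129]
    - [0.2,-0.0021,0.0357,0,0,0,-0.1129]
    - [0.2,-0.0021,0.0357,0,0,0,-0.1129]
    - [0.2,0,0,0,0,0,0]

```text
clock: 35.6
tool_pos: [0.54, 0.242, 0.1368]
orientation: [0.714, 0.7, 0.001, -0.001]
force: [-0.1, -1.4, -0.7]
width: 0.0309
grasp_force: 25.2
```

Call:
apply_moves:
  moves:
    - [0.2,0,0,0,0,0,0]
    - [0.2,0,0,0,0,0,0]

```text
clock: 35.85
tool_pos: [0.5413, 0.2376, 0.1362]
orientation: [0.715, 0.699, -0.0, 0.0]
force: [0.0, -0.2, -0.3]
width: 0.0311
grasp_force: 25.2
```

Run:
```python
from h import *
from rig import env
c=env.capture("side");d=env.capture("top");cv2.imwrite("pics/s7.png",np.hstack([cv2.resize(c["image"][50:200,150:350,::-1],(400,300)),cv2.resize(d["image"][110:260,60:260,::-1],(400,300))]))
print(env.get_obs()["tool_pos"],env.get_obs()["orientation"])
```

```text
[0.54127926 0.23775915 0.13619233] [ 7.15405074e-01  6.98709934e-01 -6.02276069e-05  7.60660825e-05]
```

View pics/s7.png

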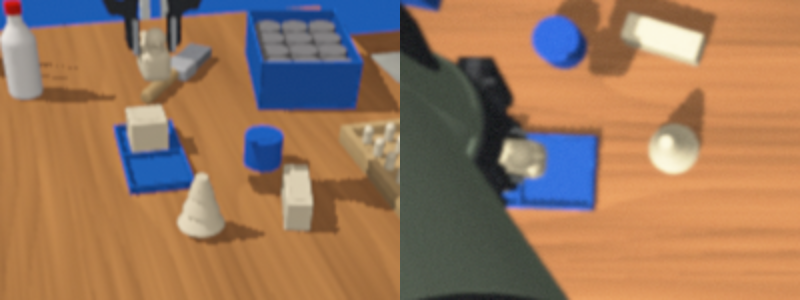

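The bird is held upright with its head facing the camera. I lower it now.

Call:
apply_moves:
  moves:
    - [0.2,0,0,-0.03,0,0,0]
    - [0.2,0,0,-0.04,0,0,0]
    - [0.2,0,0,-0.03,0,0,0]
    - [0.2,0,0,-0.017,0,0,0]
    - [0.2,0,0,-0.005,0,0,0]
    - [0.2,0,0,-0.002,0,0,0]
    - [0.2,0,0,-0.001,0,0,0]
    - [0.2,0,0,0,0,0,0]
    - [0.2,0,0,0,0,0,0]

```text
clock: 37.08
tool_pos: [0.5412, 0.2388, 0.0115]
orientation: [0.715, 0.699, 0.0, 0.0]
force: [0.3, 0.1, -0.8]
width: 0.0311
grasp_force: 25.2
```

Call:
apply_moves:
  moves:
    - [0.2,0,0,-0.0006,0,0,0]
    - [0.2,0,0,0,0,0,0]
    - [0.2,0,0,0,0,0,0]

```text
clock: 37.45
tool_pos: [0.5411, 0.2387, 0.0107]
orientation: [0.715, 0.699, 0.0, 0.0]
force: [-0.9, -1.1, 5.6]
width: 0.0309
grasp_force: 25.9
```

Call:
apply_moves:
  moves:
    - [0.4,0,0,0,0,0,0]
    - [0.43,0,0,0,0,0,0]
    - [0.45,0,0,0,0,0,0]
    - [0.45,0,0,0,0,0,0]

```text
clock: 37.95
tool_pos: [0.541, 0.2387, 0.0104]
orientation: [0.715, 0.699, -0.0, -0.0]
force: [0.6, 0.0, 0.2]
width: 0.0382
grasp_force: 0.0
```

Call:
apply_moves:
  moves:
    - [0.45,0,0,0.004,0,0,0]
    - [0.5,0,0,0.006,0,0,0]
    - [0.6,0,0,0.01,0,0,0]
    - [0.7,0,0,0.03,0,0,0]
    - [0.8,0,0,0.05,0,0,0]
    - [0.8,0,0,0.05,0,0,0]
    - [0.8,-0.03,-0.05,0.02,0,0,0]
    - [0.8,-0.03,-0.06,0.02,0,0,0]
    - [0.8,0,-0.06,0,0,0,0]
    - [0.8,0,-0.06,0,0,0,0]
    - [0.8,0,0,0,0,0,0]
    - [0.8,0,0,0,0,0,0]

```text
clock: 39.45
tool_pos: [0.4843, 0.0153, 0.1989]
orientation: [0.715, 0.699, 0.0, 0.0]
force: [-0.2, -0.0, -0.8]
width: 0.0683
grasp_force: 0.0
```

Run:
```python
from h import *
from rig import env
c=env.capture("side");d=env.capture("top");cv2.imwrite("pics/s8.png",np.hstack([cv2.resize(c["image"][50:350,100:400,::-1],(400,400)),cv2.resize(d["image"][50:350,60:360,::-1],(400,400))]))
w=cloud(d);cr,_=masks(d["image"])
for nm,(x,y) in dict(round=(.519,-.273),fig=(.529,-.346),urn=(.5095,-.1995),sq=(.543,.313),bird=(.541,.239)).items():
    p=w[cr&(np.hypot(w[...,0]-x,w[...,1]-y)<.035)&(w[...,2]>.02)];print(nm,len(p),p.size and np.round([*p.mean(0),np.percentile(p[:,2],97)],3))
print(env.get_obs()["tool_pos"])
```

```text
round 512 [ 0.519 -0.268  0.043  0.047]
fig 334 [ 0.529 -0.339  0.056  0.08 ]
urn 234 [ 0.511 -0.2    0.047  0.058]
sq 628 [0.542 0.309 0.042 0.047]
bird 266 [0.54  0.247 0.041 0.06 ]
[0.48428766 0.01626662 0.19865189]
```

View pics/s8.png

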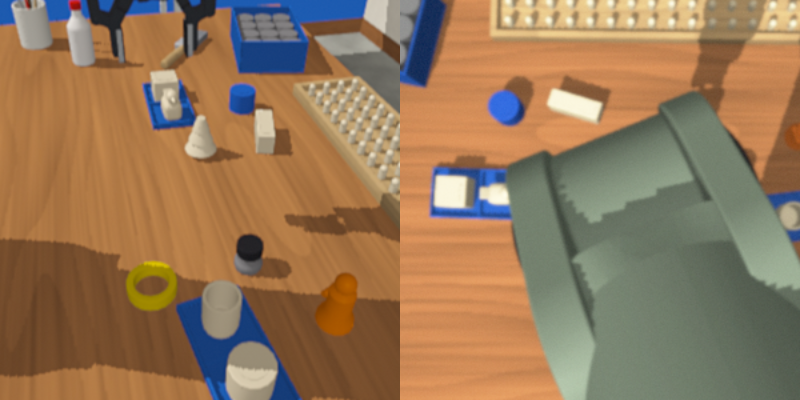

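All five castings are upright and at the right heights: top heights of 47, 80, 58, 47 and 60 mm fit the sizes plus the 4 mm floor. The tree and bar are where they started, and the arm is clear, so I hand in.

```bash
python3 -c "
from rig import env
print(env.sign_off())"
```

```text
the job is handed in; nothing more can be done
None
```

Both kits are made up and handed in at about 39.5 s: the long tray holds urn, round plinth (middle) and figure, the short tray holds square plinth and bird, all set down upright, and the fir tree and bar plinth were left where they stood.

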